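Empty the drop-bottom box into the tote

TASK

Drag the open grey tote by its handle in under the drop-bottom box, handle to the front, while the box is still shut, and let go of it. Then press the steel paddle on the front of the box gently in, feeling for it and not forcing it against its stop, until the floor drops and all four wooden blocks fall into the tote. Leave the tote standing flat under the box with the blocks in it, and do not push the plane, the hammer, the sanding block, the glue bottle or the jar about.

Things in the scene. Friction and masses are not known exactly. Their poses are not given: they have to be found in the camera images.
- dropbox: fixed plywood box open at the top, 106 (its x) x 96 mm, walls 8 mm, from 202 to 327 mm height, on two 30 mm posts behind it (x +110, y +-68 mm; base board x +90 to +180, y +-95, 18 mm high). Bench under it is free from front and sides. Origin: on the bench under the box's middle, z up; the front with the latch looks along its -x, to the robot; front wall's face at x -53 mm
- mouth_edge (a point): middle of the outer edge of the box's flared mouth, x -92 mm, 362 mm high, box's axes. A board 96 mm wide and 6 mm thick slopes up to it at 45 degrees from the top of the front wall. It overhangs the latch: a tool at the paddle must lean back to the robot (top towards -x) by some 30 to 45 degrees
- floor (a joint): hinge of the box's floor, rad: 0 shut (level, its top 200 mm high), 1.55 hanging down. Hinge along y at x +51 mm, 196 mm high. Floor with tongue is 136 mm long (lowest point 60 mm over the bench when hanging). The 30 mm wide steel tongue sticks out to x -85 mm and rests on the latch's hook. Once the hook is clear it drops quickly by its own weight and stays hanging
- paddle_nominal (a point): on the box, box's axes: middle of the latch paddle's front face if its bracket is in mid adjustment, x -105 mm, 265 mm high. The slotted bracket is set by hand: the real paddle is up to 12 mm nearer or farther along x, not measured; feel for it. Upright steel plate 50 mm wide (y), 6 thick, from 238 to 278 mm height; bracket straps at y +-53 mm, 231 to 245 mm high
- lever (a joint): latch lever, rad, hinged along y at 238 mm height, hook below, paddle above: 0 at rest (paddle upright), grows as the paddle is pushed to the box (+x), stop at 0.58. Sprung: 4 N to start, 9 N at the stop (at 27 mm above the hinge). The floor is let go somewhere between 0.05 and 0.55, as the bracket is set. More than 35 N bends it
- tote: empty open tote of grey plastic, loose, 180 mm (its x) x 140 mm (its y), 50 mm high, walls and floor 5 mm, about 0.35 kg, slides on the bench. Origin: centre of its underside; z up. It stands to the left or right of the box. A handle tab sticks out from the middle of its -x wall
- tote_handle (a point): grip point of the tote's handle tab, at x -115 mm, 41 mm above the tote's underside, tote's axes. The tab is 16 mm wide (y), 14 mm thick (34 to 48 mm high), from the wall at x -90 to x -136 mm; pinch it across y. With the tote under the box the tab lies just in front of and below the latch, so the tool must lean back (top towards -x) by about 20 degrees or more
- block0: one of four alike dark hardwood blocks, 36 (its x) x 26 (its y) x 20 mm high, 22 g, origin at the centre of its underside as built; they wait side by side on the closed floor of the drop-bottom box
- block1: one of four alike dark hardwood blocks, 36 (its x) x 26 (its y) x 20 mm high, 22 g, origin at the centre of its underside as built; they wait side by side on the closed floor of the drop-bottom box
- block2: one of four alike dark hardwood blocks, 36 (its x) x 26 (its y) x 20 mm high, 22 g, origin at the centre of its underside as built; they wait side by side on the closed floor of the drop-bottom box
- block3: one of four alike dark hardwood blocks, 36 (its x) x 26 (its y) x 20 mm high, 22 g, origin at the centre of its underside as built; they wait side by side on the closed floor of the drop-bottom box
- plane: bystander: steel hand plane with wooden handles, 170 x 52 mm, 70 mm high, loose
- glue: bystander: white glue bottle, 60 mm thick, 190 mm high, loose, upright
- jar: bystander: glass jar with steel lid, 64 mm thick, 70 mm high, loose
- hammer: bystander: small hammer lying on the bench, 250 mm long, loose
- sander: bystander: cork sanding block, 100 x 60 x 35 mm, loose

How it is judged:
By the outcome, as a careful person would: the job done as asked, in the order asked, and still so for the second after the job is handed in, with the robot touching nothing.
It also fails if it takes over 64 s, if anything falls off the work surface, if the arm or the gripper's body presses on something with over 40 N, if the wrist force passes 120 N, or if a joint passes its speed limit or range.

ROBOT

A 6-joint arm with a two-finger parallel gripper is mounted at the origin on the work surface. World frame = base frame: x ahead of the robot, y to its left, z up, the work surface at z = 0. Lengths are in mm, angles in rad, forces in N, time in s.
With the tool pointing down it reaches from about 300 to 850 mm from the base axis. Payload 4.2 kg.
Tool frame: the origin (TCP) lies midway between the tips of the shut fingers; the grasp point (between the pads) lies 19 mm behind it (env.tcp_to_grasp is the z of the grasp point in the tool frame, in mm); z points along the fingers, y is the line along which they close (so a half turn about z gives the same grasp; the last joint's range is limited). The gripper opens to 91 mm and grips with 3 to 60 N. Pads are 32 mm wide; open, the fingers measure 118 mm over their backs; the gripper's body (76 mm by 178 mm) begins 60 mm behind the grasp point.
Start: joints at [-1.339, 0.32, 1.565, -0, 1.257, -0.02], TCP at [143.262, -556.883, 213.976] pointing down, gripper open.
Joint ranges: [-3.11, 3.11], [-0.84, 2.01], [0.21, 2.61], [-1.34, 4.49], [0.05, 2.63], [-2.56, 2.56]. Speed limits (rad/s): [2.57, 2.57, 3.14, 3.14, 3.14, 3.14].

INTERFACE

Orientations are given as a rotation vector (axis times angle).
In Python, from bench import env gives the robot as it stands. Calls block until the motion is done:
- env.move_ptp(position, orientation): joint-space move of the TCP to a pose.
- env.servo_line(position, velocity=150, orientation=None): straight line of the TCP; orientation=None keeps the orientation; velocity is the mean speed in mm/s.
- env.movej(angles): joint-space move.
- env.gripper_open() and env.close(f_grip=None): open the fingers fully, or close them until they stop; f_grip is the grip in N (None keeps the last).
- env.sleep(seconds).
- env.solve_ik(position, orientation): joint angles nearest the present ones, or None.
- env.state(): the state.
- env.grab_frame(name): name is "side" or "top" or "wrist"; returns the picture (480x640x3 uint8, red, green, blue); there is no depth.
- env.get_calibration(name): a dict with "fx", "fy", "cx", "cy" (pixels), "eye" and "attitude" of the camera in the world. Camera axes: x right, y up, looking along -z (the intrinsics and any distortion apply to the point x, -y, -z); pixel columns grow to the right and rows downward; lengths in mm; the calibration is good to about 2 mm. A picture is of the moment at which its call begins: read the wrist's pose just before it. get_calibration takes no time and is no camera call; for the wrist camera it gives the pose at the moment of the call.
A pose or a line that the arm cannot do raises env.PlanningError and nothing moves.
- env.job_done(): hands the job in; it is judged then, once.
Trained networks look in the newest picture that a camera, given by its name, has taken for a name from the list of things; names that differ only in an ending like _2 or _b are one class to them, and where a whole thing is asked for, a point or a joint stands for the part that bears it (a point fixed in the world has none). Each returns a list of dicts, best first, with "conf" (0 to 1); they miss things now and then, are a little off and sometimes report something else, mostly with a low value. They report only what shows in the picture. A call takes as long as a camera call.
- env.trace(target, camera): "region" (480x640 bool, what is visible of it) and "extent" ([left, top, width, height] in pixels, round what is visible of it).
The state is a dict: "t": time; "qpos": joint angles; "joint_vel": joint speeds; "joint_efforts": joint torques, N m; "position": TCP position; "ee_rot": TCP orientation; "contact_force": force on the tool from outside, world axes, zero at the start; "wrist_torque": the same for the moment, N m; "width": opening from 0.0 (shut) to 1.0 (fully open); "grasp_force": force on a finger pad.
Only numpy, scipy, OpenCV 4.12 (cv2) and the standard library are available. Lean on these libraries where they do the work, as an engineer would, in place of code of your own. Each camera call takes 0.05 s, during which the arm holds its last target. There are 200 camera calls.

## Working session

There is one attempt and no reset: what is moved stays moved. The work goes in short steps, each a Python script; the robot and the scene stay as the last script left them, time stands still between calls to the robot, and variables do not carry over. Pictures are saved under pics/ and viewed, at most 10 in all, crops included, and the job is handed in when it is done.

```bash
ls; mkdir -p pics; python3 - <<'E'
from bench import env
import cv2,numpy as np
s=env.state();print(s)
for n in("side","top"):
    im=env.grab_frame(n);cv2.imwrite(f"pics/{n}0.png",im[:,:,::-1]);print(n,env.get_calibration(n))
    for t in("dropbox","tote","tote_handle","lever","floor","block0","plane","glue","jar","hammer","sander"):
        r=env.trace(t,n);print(t,[(round(d["conf"],2),d["extent"]) for d in r[:3]])
E
```

```text
pics
{'t': 0.0, 'qpos': array([-1.33902876e+00,  3.20259254e-01,  1.56566099e+00, -3.97536639e-05,
        1.25740879e+00, -2.00209850e-02]), 'joint_vel': array([-0.00169089, -0.00088965, -0.00051932, -0.00025556,  0.00046921,
       -0.00048238]), 'joint_efforts': array([-2.40055240e-03, -4.12459731e+01, -2.31970578e+01,  7.26151513e-02,
        4.57321142e-02, -1.14214556e-04]), 'position': array([ 143.11397898, -556.3826082 ,  213.14604686]), 'ee_rot': array([-3.11501792e+00, -3.94267441e-01,  3.47093830e-04]), 'contact_force': array([-0.10414975,  0.24576691,  0.39033811]), 'wrist_torque': array([ 0.00162049,  0.04442083, -0.01523428]), 'grasp_force': 0.0, 'width': 1.0012459931903905}
side {'fx': 484.4547762720458, 'fy': 484.4547762720458, 'cx': 324.7857400782942, 'cy': 241.07355992757212, 'eye': array([ 207.84485695, -668.84609196,  988.70078112]), 'attitude': array([ 0.70366526, -0.19823954, -0.52355459])}
dropbox [(0.56, [313.5, 129.5, 124.0, 150.8])]
tote [(0.61, [343.8, 306.3, 111.5, 93.6])]
tote_handle [(0.61, [346.1, 310.5, 112.0, 84.8])]
lever [(0.87, [312.0, 195.8, 12.6,
[... 432 characters left out ...]
07449898, -0.08730524, -1.57606009])}
dropbox [(0.78, [249.0, 124.9, 86.4, 110.2])]
tote [(0.59, [363.2, 192.1, 63.6, 85.3]), (0.34, [249.9, 123.8, 86.4, 109.3])]
tote_handle [(0.85, [363.7, 192.5, 63.3, 87.7]), (0.3, [291.9, 185.4, 10.4, 16.6]), (0.23, [138.5, 316.1, 99.8, 35.8])]
lever []
floor []
block0 [(0.66, [276.6, 181.6, 10.9, 18.1]), (0.54, [290.7, 182.3, 10.7, 18.5]), (0.47, [295.9, 199.0, 9.1, 9.0])]
plane [(0.66, [160.7, 191.8, 34.6, 66.6])]
glue [(0.58, [439.1, 235.6, 37.1, 22.6])]
jar [(0.57, [269.6, 303.3, 23.7, 22.9])]
hammer [(0.85, [138.3, 315.0, 96.3, 33.6]), (0.2, [275.2, 183.1, 32.4, 54.8])]
sander [(0.72, [314.6, 305.6, 36.1, 45.7]), (0.52, [254.4, 124.5, 82.2, 110.2])]
```

View pics/top0.png

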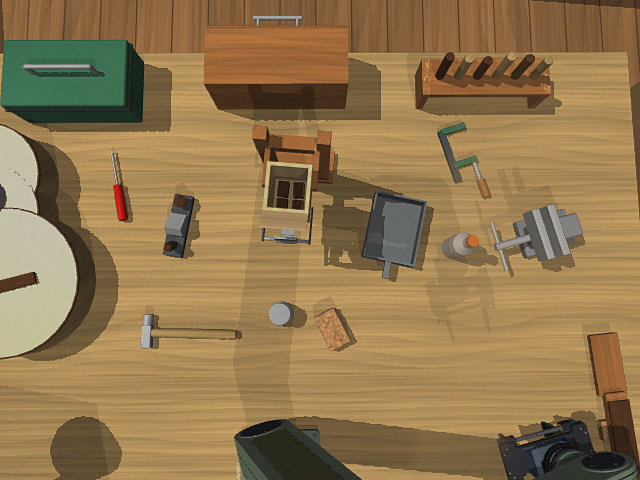

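View pics/side0.png

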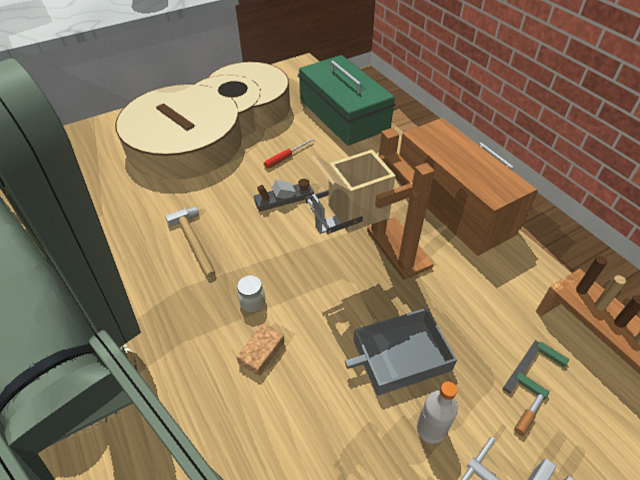

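The top view shows the box rim at about (265–312, 163–215) with the latch at about (288, 238). The tote is at about (397, 230) with its handle tip at (387, 277), and the sander is at (332, 329). I'll zoom in to get exact corners.

```bash
python3 - <<'E'
import cv2
a=cv2.imread("pics/top0.png")[110:290,240:440];cv2.imwrite("pics/c1.png",cv2.resize(a,None,fx=4,fy=3.3333,interpolation=cv2.INTER_CUBIC) if 0 else cv2.resize(a,(660,594),interpolation=cv2.INTER_CUBIC))
b=cv2.imread("pics/side0.png")[120:285,295:460];cv2.imwrite("pics/c2.png",cv2.resize(b,(594,594),interpolation=cv2.INTER_CUBIC))
E
```

```text
(no output)
```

View pics/c1.png

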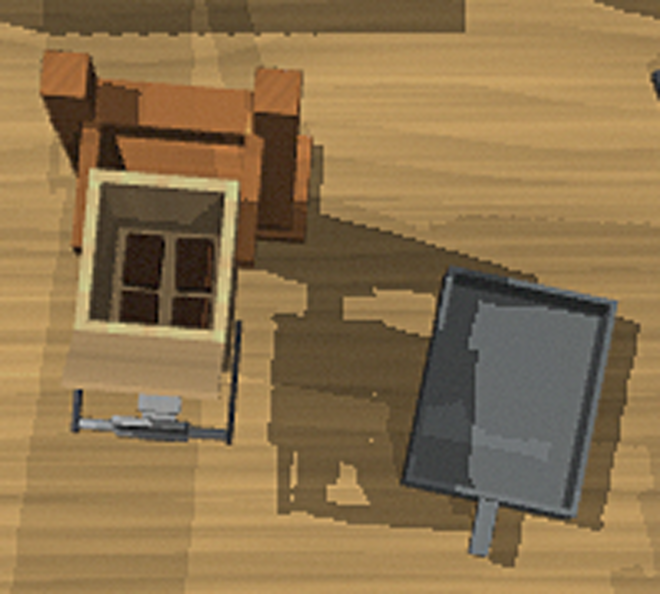

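View pics/c2.png

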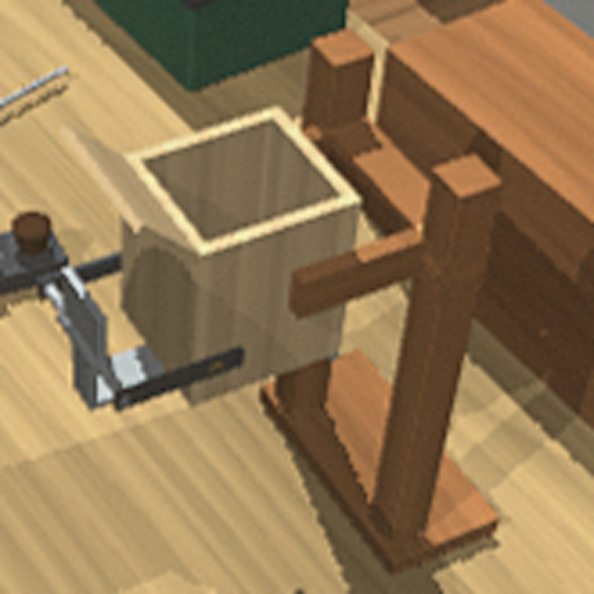

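Crop 1 gives the rim corners, the mouth board edge and the tote's rim corners. Crop 2 gives the box rim and its lower front-right corner. I'll fit both poses from these.

```bash
cat > h.py <<'E'
from bench import env
import numpy as np, cv2
from scipy.spatial.transform import Rotation as R
from scipy.optimize import least_squares
def proj(P,c):
    p=R.from_rotvec(c["attitude"]).inv().apply(np.atleast_2d(P)-c["eye"])
    return np.c_[c["cx"]+c["fx"]*p[:,0]/-p[:,2], c["cy"]+c["fy"]*-p[:,1]/-p[:,2]]
def place(q,L):
    L=np.array(L,float);o=L.copy();c,s=np.cos(q[2]),np.sin(q[2])
    o[:,0]=q[0]+c*L[:,0]-s*L[:,1];o[:,1]=q[1]+s*L[:,0]+c*L[:,1];return o
def fit(q0,obs):  # obs: list (cam, local pts, px)
    f=lambda q:np.concatenate([(proj(place(q,L),c)-px).ravel() for c,L,px in obs])
    r=least_squares(f,q0,loss="soft_l1",x_scale=[10,10,.1]);return r.x,f(r.x).reshape(-1,2)
def ground(uv,c,z):
    d=R.from_rotvec(c["attitude"]).apply([(uv[0]-c["cx"])/c["fx"],-(uv[1]-c["cy"])/c["fy"],-1]);return c["eye"]+d*(z-c["eye"][2])/d[2]
E
python3 - <<'E'
from h import *
T,S=env.get_calibration("top"),env.get_calibration("side")
c1=lambda a:np.array(a)/3.3+[240,110]-.35
c2=lambda a:np.array(a)/3.6+[295,120]-.36
rim=[(53,48,327),(53,-48,327),(-53,-48,327),(-53,48,327)]
bt=(T,rim+[(-92,48,362),(-92,-48,362)],c1([(91,169),(239,181),(223,343),(76,332),(63,387),(218,397)]))
bs=(S,rim+[(-53,-48,202)],c2([(277,108),(360,202),(204,253),(128,160),(195,405)]))
tt=(T,[(90,70,50),(90,-70,50),(-90,-70,50),(-90,70,50),(-136,0,48)],c1([(447,268),(618,300),(574,518),(403,485),(480,556)]))
np.set_printoptions(precision=2,suppress=True)
for o in([bt],[bs],[bt,bs],[tt]):
    q,r=fit([550,0,0],o);print(q,r.tolist() if 0 else np.abs(r).max(), r.round(1).tolist())
for n,uv,z in(("sander",(332,329),35),("jar",(281,314),70),("plane",(178,226),40),("glue",(470,242),190)):print(n,ground(uv,T,z))
print(env.tcp_to_grasp)
E
```

```text
[681.66 -40.38  -0.09] 0.834275735923427 [[-0.4, -0.0], [0.1, -0.1], [0.8, 0.3], [-0.4, 0.0], [-0.3, -0.5], [0.3, 0.2]]
[683.02 -40.48  -0.08] 1.2131769296217385 [[0.5, -0.5], [1.2, -0.7], [-0.3, 1.0], [-1.2, -0.7], [-0.1, 0.8]]
[682.09 -40.47  -0.08] 1.5332920550619633 [[-0.4, -0.1], [0.0, -0.4], [1.0, 0.0], [-0.3, -0.1], [-0.1, -0.6], [0.5, -0.0], [0.3, -0.3], [0.8, -0.4], [-0.9, 1.1], [-1.5, -0.7], [-0.7, 0.9]]
[ 629.7  -307.13   -0.21] 0.6307345467750451 [[-0.0, -0.3], [-0.6, 0.4], [0.5, 0.1], [0.4, -0.5], [-0.3, 0.3]]
sander [ 365.13 -138.71   35.  ]
jar [406.82  -7.07  70.  ]
plane [640.89 271.32  40.  ]
glue [ 577.51 -463.6   190.  ]
-18.8
```

Box pose is (682, −40.5, yaw −0.085) and tote pose is (630, −307, yaw −0.21), with residuals under about 1.5 px. Next I'll check reachability of all the waypoints and then grasp.

```bash
cat >> h.py <<'E'
BOX=np.array([682.1,-40.5,-0.083]);TOTE=np.array([629.7,-307.1,-0.21])
def ori(yaw,a,flip=0):
    x=np.array([np.cos(a)*np.cos(yaw),np.cos(a)*np.sin(yaw),np.sin(a)]);z=np.array([np.sin(a)*np.cos(yaw),np.sin(a)*np.sin(yaw),-np.cos(a)])
    if flip:x=-x
    return R.from_matrix(np.c_[x,np.cross(z,x),z]).as_rotvec()
def grip(q,back=0,a=np.radians(30),hx=-121,hz=41,flip=0):
    """TCP pose pinching the handle of a tote at pose q, backed off along the tool"""
    o=ori(q[2],a,flip);z=R.from_rotvec(o).as_matrix()[:,2]
    return place(q,[(hx,0,hz)])[0]+z*(18.8-back),o
def inbox(x,y,z=0):return place(BOX,[(x,y,z)])[0]
def totein(x,y):p=inbox(x,y);return np.array([p[0],p[1],BOX[2]])
def press(x,z,a=np.radians(42),flip=0):return inbox(x,0,z),ori(BOX[2],a,flip)
E
python3 - <<'E'
from h import *
np.set_printoptions(precision=2,suppress=True)
for fl in(0,1):
    for n,p in(("pre",grip(TOTE,120,flip=fl)),("g",grip(TOTE,flip=fl)),("w1",grip(totein(-30,-260),flip=fl)),("w2",grip(totein(-30,0),flip=fl)),("w3",grip(totein(-8,0),flip=fl)),("out",grip(totein(-8,0),150,flip=fl)),("pr0",press(-160,254,flip=fl)),("pr1",press(-90,254,flip=fl))):
        print(fl,n,p[0],env.solve_ik(*p))
E
```

```text
0 pre [ 461.87 -271.33  128.64] [-0.7   0.16  2.17  0.63  0.41  0.55]
0 g [ 520.55 -283.84   24.72] [-0.64  0.41  2.18  1.24  0.22 -0.04]
0 w1 [ 519.43 -287.87   24.72] [-0.69  0.42  2.15  1.17  0.31 -0.12]
0 w2 [540.99 -28.76  24.72] None
0 w3 [562.91 -30.58  24.72] None
0 out [488.17 -24.37 154.62] [-0.07  0.03  2.24 -0.02  0.35  1.6 ]
0 pr0 [522.65 -27.24 254.  ] [-0.07 -0.09  2.17 -0.03  0.33  1.61]
0 pr1 [592.41 -33.04 254.  ] [-0.07  0.03  2.06 -0.03  0.32  1.61]
1 pre [ 461.87 -271.33  128.64] None
1 g [ 520.55 -283.84   24.72] None
1 w1 [ 519.43 -287.87   24.72] None
1 w2 [540.99 -28.76  24.72] None
1 w3 [562.91 -30.58  24.72] None
1 out [488.17 -24.37 154.62] [-0.07  0.03  2.24 -0.02  0.35 -1.54]
1 pr0 [522.65 -27.24 254.  ] [-0.07 -0.09  2.17 -0.03  0.33 -1.53]
1 pr1 [592.41 -33.04 254.  ] [-0.07  0.03  2.06 -0.03  0.32 -1.54]
```

```bash
python3 - <<'E'
from h import *
np.set_printoptions(precision=2,suppress=True)
for d in(18,20,22,24,26):
    a=np.radians(d)
    for hx in (-121,):
        for n,p in(("pre",grip(TOTE,120,a,hx)),("g",grip(TOTE,0,a,hx)),("w1",grip(totein(-30,-200),0,a,hx)),("wm",grip(totein(-30,-100),0,a,hx)),("w2",grip(totein(-30,0),0,a,hx)),("w3",grip(totein(-8,0),0,a,hx)),("out",grip(totein(-8,0),120,a,hx))):
            print(d,n,p[0],env.solve_ik(*p))
E
```

```text
18 pre [ 480.77 -275.36  137.25] [-0.61  0.22  1.96  0.2   0.68  1.03]
18 g [ 517.04 -283.09   23.12] [-0.58  0.43  2.02  0.29  0.41  0.95]
18 w1 [ 520.83 -227.77   23.12] [-0.51  0.4   2.07  0.33  0.4   0.86]
18 wm [ 529.12 -128.12   23.12] [-0.3   0.37  2.13  0.2   0.34  1.17]
18 w2 [537.41 -28.46  23.12] [-0.07  0.36  2.15 -0.01  0.32  1.59]
18 w3 [559.33 -30.29  23.12] [-0.07  0.39  2.1  -0.01  0.34  1.59]
18 out [522.38 -27.21 137.25] [-0.07  0.17  2.04 -0.01  0.62  1.59]
20 pre [ 477.51 -274.66  136.1 ] [-0.63  0.21  2.    0.24  0.63  0.98]
20 g [ 517.65 -283.22   23.33] [-0.59  0.42  2.05  0.36  0.37  0.87]
20 w1 [ 521.45 -227.83   23.33] [-0.52  0.4   2.09  0.42  0.36  0.76]
20 wm [ 529.74 -128.17   23.33] [-0.3   0.36  2.16  0.27  0.29  1.1 ]
20 w2 [538.03 -28.51  23.33] [-0.07  0.36  2.18 -0.01  0.26  1.6 ]
20 w3 [559.95 -30.34  23.33] [-0.07  0.38  2.13 -0.01  0.28  1.59]
20 out [519.05 -26.94 136.1 ] [-0.07  0.15  2.07 -0.01  0.57  1.59]
22 pre [ 474.28 -273.97  134.83] [-0.64  0.2   2.03  0.29  0.58  0.92]
22 g [ 518.25 -283.34   23.57] [-0.6   0.42  2.08  0.46  0.33  0.
[... 609 characters left out ...]
.53  0.19  0.84]
24 w2 [539.24 -28.62  23.83] [-0.07  0.35  2.23 -0.03  0.14  1.61]
24 w3 [561.16 -30.44  23.83] [-0.07  0.37  2.18 -0.03  0.17  1.61]
24 out [512.52 -26.39 133.45] [-0.07  0.12  2.14 -0.01  0.45  1.59]
26 pre [ 467.97 -272.63  131.96] [-0.67  0.17  2.1   0.42  0.49  0.77]
26 g [ 519.42 -283.59   24.1 ] [-0.62  0.41  2.13  0.77  0.25  0.45]
26 w1 [ 523.25 -227.98   24.1 ] [-0.55  0.39  2.17  0.86  0.26  0.3 ]
26 wm [ 531.54 -128.32   24.1 ] [-0.32  0.36  2.24  0.78  0.15  0.58]
26 w2 [539.83 -28.66  24.1 ] [-0.07  0.35  2.26 -0.06  0.08  1.64]
26 w3 [561.76 -30.49  24.1 ] [-0.07  0.37  2.21 -0.05  0.11  1.63]
26 out [509.33 -26.13 131.96] [-0.07  0.11  2.18 -0.01  0.39  1.6 ]
```

```bash
python3 - <<'E'
from h import *
np.set_printoptions(precision=2,suppress=True)
a=np.radians(22)
env.move_ptp(*grip(TOTE,120,a))
env.servo_line(grip(TOTE,0,a)[0],velocity=80)
env.close(f_grip=35);s=env.state();print(s["t"],s["width"],s["grasp_force"],s["contact_force"],s["position"])
for q in(totein(-30,-200),totein(-30,-100),totein(-30,0),totein(-8,0)):
    p,o=grip(q,0,a);env.servo_line(p,velocity=60,orientation=o)
    s=env.state();print(s["t"],s["width"],s["contact_force"],s["position"]-p)
im=env.grab_frame("top");cv2.imwrite("pics/top1.png",im[:,:,::-1]);ims=env.grab_frame("side")
A=cv2.resize(im[110:310,200:400],(400,400),interpolation=cv2.INTER_CUBIC);B=cv2.resize(ims[120:320,240:440],(400,400),interpolation=cv2.INTER_CUBIC)
cv2.imwrite("pics/m1.png",np.hstack([A,B])[:,:,::-1])
E
```

```text
5.5917 0.174115992290952 34.999181628227234 [ 0.91  0.63 -0.52] [ 518.22 -283.31   23.56]
6.6667 0.17598506864030983 [0.45 1.47 0.28] [-0.09  0.39 -0.03]
8.4833 0.17051796785423995 [ 0.53 -0.08 -0.65] [-0.05 -0.   -0.01]
10.3 0.17304471731095672 [-0.8  -0.62 -0.34] [-0.11 -0.03 -0.04]
10.8167 0.1705466319804039 [-0.17 -0.79 -3.  ] [-0.62 -0.08 -0.7 ]
```

View pics/m1.png

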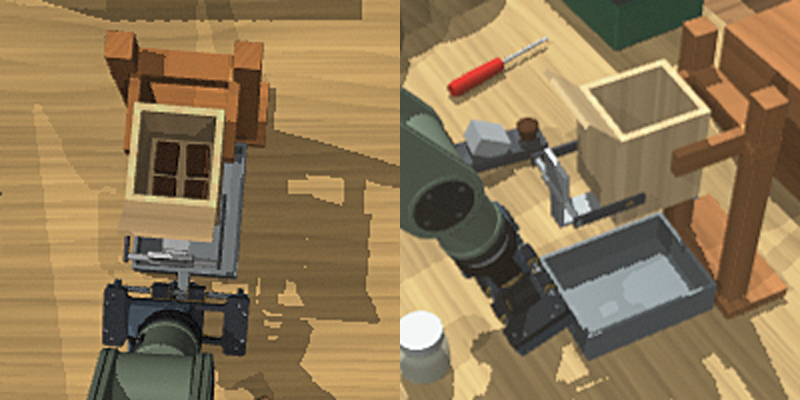

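The tote stands under the box with its handle to the front: front-right corner at about (235, 276) in the left half, back-right at about (717, 283) in the right. The box is still shut and all four blocks are in it. I'll release, retreat, and overlay the predicted outline as a check.

```bash
python3 - <<'E'
from h import *
np.set_printoptions(precision=2,suppress=True)
a=np.radians(22)
env.gripper_open();p,o=grip(totein(-8,0),130,a);env.servo_line(p,velocity=120)
env.close(f_grip=30)
env.move_ptp(*press(-190,256));s=env.state();print(s["t"],s["position"],s["contact_force"],s["width"])
env.servo_line(press(-140,256)[0],velocity=100);s=env.state();print(s["t"],s["contact_force"])
out=[]
for n,(u,v) in(("top",(200,110)),("side",(240,120))):
    im=env.grab_frame(n).copy();c=env.get_calibration(n)
    A=cv2.resize(im[v:v+200,u:u+200],(400,400),interpolation=cv2.INTER_CUBIC)
    for L in([(90,70,50),(90,-70,50),(-90,-70,50),(-90,70,50)],):
        px=(proj(place(totein(-8,0),L),c)+.5-[u,v])*2
        cv2.polylines(A,[np.int32(px.round())],True,(255,0,0),1)
    out.append(A)
cv2.imwrite("pics/m2.png",np.hstack(out)[:,:,::-1])
E
```

```text
15.2417 [492.53 -24.74 256.01] [ 0.15 -0.12 -0.01] 0.006487273227614567
15.8917 [-0.49  0.06 -0.53]
```

View pics/m2.png

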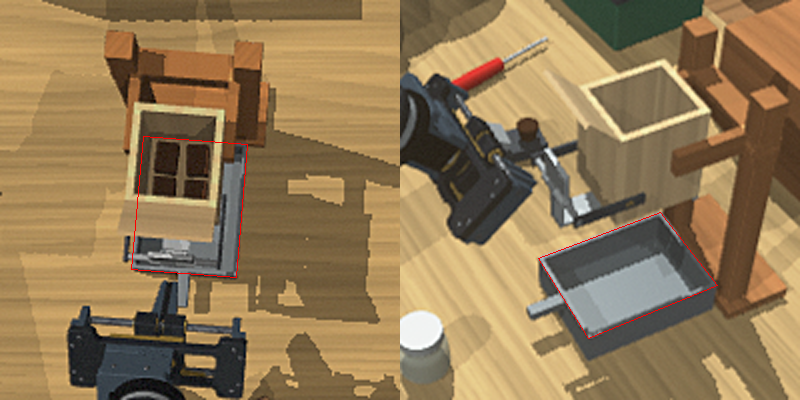

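The predicted outline matches the tote in both views, and the fingertip at (168, 283) lines up with the paddle at (168, 258). Now I'll feel for the paddle.

```bash
python3 - <<'E'
from h import *
np.set_printoptions(precision=2,suppress=True)
c=env.get_calibration("top");u,v=proj(inbox(0,0,210),c)[0].astype(int)
roi=lambda:env.grab_frame("top")[v-14:v+14,u-12:u+12].astype(float)
ref=roi();d=R.from_euler("z",BOX[2]).apply([1,0,0])
F=lambda:-np.mean([(env.sleep(.02),env.state()["contact_force"]@d)[1] for _ in range(4)])
f0=F();x=-140.;hit=None;dropped=False
while x<-72:
    x+=2. if hit is None and x<-133 else 1.
    env.servo_line(press(x,256)[0],velocity=20);f=F()-f0
    diff=np.abs(roi()-ref).mean() if hit is not None else 0
    print(x,round(f,2),round(diff,1),round(env.state()["t"],1))
    if hit is None and f>1.5:hit=x
    if diff>15:dropped=True;break
    if f>13 or (hit is not None and x-hit>17):break
print("dropped",dropped)
env.sleep(.5)
cv2.imwrite("pics/t3.png",env.grab_frame("top")[:,:,::-1])
E
```

```text
-138.0 -0.05 0 16.4
-136.0 0.33 0 16.7
-134.0 0.29 0 17.1
-132.0 0.28 0 17.4
-131.0 0.13 0 17.7
-130.0 -0.31 0 18.0
-129.0 0.08 0 18.3
-128.0 0.26 0 18.6
-127.0 0.07 0 19.0
-126.0 0.18 0 19.3
-125.0 -0.05 0 19.6
-124.0 -0.06 0 19.9
-123.0 0.17 0 20.2
-122.0 -0.45 0 20.5
-121.0 -0.18 0 20.9
-120.0 -0.12 0 21.2
-119.0 0.07 0 21.5
-118.0 0.55 0 21.8
-117.0 1.83 0 22.1
-116.0 3.14 3.9 22.5
-115.0 3.85 4.0 22.9
-114.0 4.32 4.3 23.2
-113.0 3.93 4.8 23.6
-112.0 4.79 4.9 24.0
-111.0 4.59 5.3 24.3
-110.0 4.74 5.4 24.7
-109.0 5.38 5.9 25.1
-108.0 5.55 6.1 25.4
-107.0 5.87 33.7 25.8
dropped True
```

The floor dropped at about 6 N, well short of the stop. I'll back off and check.

```bash
python3 - <<'E'
from h import *
env.servo_line(press(-150,256)[0],velocity=60)
env.servo_line(press(-260,330)[0],velocity=150)
env.sleep(.5);out=[]
for n,(u,v) in(("top",(200,110)),("side",(240,120))):
    im=env.grab_frame(n);out.append(cv2.resize(im[v:v+200,u:u+200],(400,400),interpolation=cv2.INTER_CUBIC))
    print(n,[(round(d["conf"],2),np.round(d["extent"])) for d in env.trace("block0",n)])
cv2.imwrite("pics/m3.png",np.hstack(out)[:,:,::-1]);s=env.state();print(s["t"],s["contact_force"])
E
```

```text
top [(0.47, array([298., 232.,   8.,   7.]))]
side [(0.74, array([342., 250.,  17.,  20.])), (0.67, array([330., 266.,  18.,  18.])), (0.59, array([347., 264.,  20.,  16.])), (0.5, array([323., 256.,  17.,  14.])), (0.4, array([254., 177.,  59.,  35.]))]
28.9417 [-0.27141942  0.15194167  0.08907984]
```

View pics/m3.png

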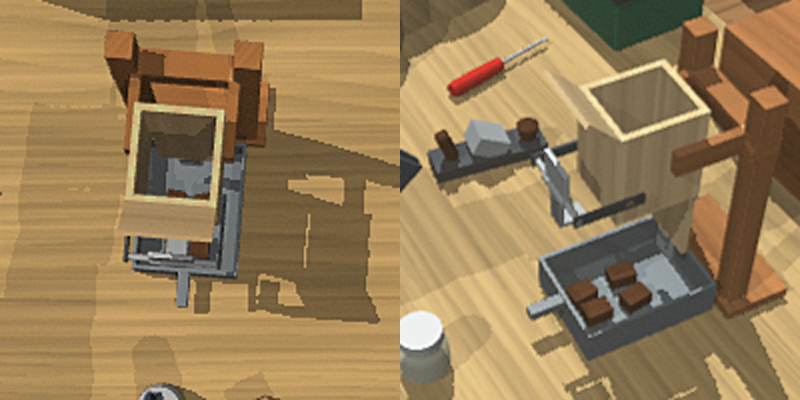

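All four blocks lie in the tote, at about (580–635, 275–310) in the right half. The floor hangs down, the tote stands flat, and the robot is clear.

```bash
python3 -c "
from bench import env
print(env.job_done())"
```

```text
the job is handed in; nothing more can be done
None
```

The job is handed in at about 29 s: the tote was dragged under the shut box and released, the paddle was pressed with about 6 N until the floor dropped, and all four blocks are in the tote, which stands flat under the box.

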